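# Shut the spice cupboard and snap its seesaw catch over

## Task

Slide the small turquoise cupboard's door fully shut by its wooden pull. Then push down the raised end of the seesaw catch on top so that it snaps over, and press it firmly home for a moment to bed it, feeling for the bottom and not straining it (about 14 N is right, 20 N is too much). Leave the door shut, the catch over and everything else where it stands.

Things in the scene. Friction and masses are not known exactly. Their poses are not given: they have to be found in the camera images.
- cupboard: Small turquoise wooden cupboard fixed on the counter, 160 deep (x) x 460 wide (y) x 200 mm high. Origin: centre of its underside; x points out of its front (roughly away from the robot), y along the front, z up. A fixed panel closes the front at y below 0; the sliding door, running outside the front, closes y above 0.
- door (a joint): Sliding door 215 mm wide, 14 thick, top edge 188 mm over the counter. Value in m: 0 shut (covers y 0 to 215 mm), grows as it stands open towards the cupboard's -y, up to 0.14. Friction about 4 N; stays where left. Shut, it meets a firm stop.
- pull (a point): Point on the door's upright wooden pull: a board 16 mm thick along y, standing out from the door 43 mm along x, 90 mm tall, its top 215 mm over the counter. The point lies 20 mm below that top, midway through the thickness, 20 mm in from the outer edge. Axes as the cupboard's. Push it sideways or pinch it from above.
- catch (a joint): Seesaw catch: flat steel rocker along y on the cupboard's top. Rad: 0 level, start -0.30 (+y end with broad pad raised), grows as the pad goes down. A push on the pad's middle takes about 7 N at first, easing to 0 at level; then it snaps to a firm stop at 0.12. The pad sits on rubber, giving 1 mm per 12 N. At the stop 9 N or more for 0.3 s beds it; over 20 N at any time strains it.
- catch_spot (a point): Point on the cupboard's top face (200 mm up) under the middle of the catch's pad, which is 50 mm along x, 38 along y; the pin lies 50 mm to -y. The bracket's height differs each time and is not measured: rocker level, the pad's top is 32 to 50 mm above this point; at the start its middle is 15 mm higher than that, gone over 6 mm lower. With the door open its tongue would strike the door.
- jar: Closed green ceramic jar, 68 mm across, 90 mm tall, standing on the cupboard's top. Origin: centre of its foot. Leave it alone.
- clear_box: Transparent plastic box with a white lid, 80 x 115 x 50 mm, on the cupboard's top. Origin: centre of its underside. Leave it alone.
- tiffin: Three-tier steel tiffin, 107 mm across, 180 mm tall with its carrying wire, on the counter. Origin: centre of its foot. Leave it alone.
- tray: Bamboo tray 178 x 308 x 22 mm on the counter beyond the cupboard. Origin: centre of its underside. Leave it alone.
- spoon: Steel slotted spoon lying in the tray, about 217 mm long along y, 4 mm thick. Origin: underside, near its middle. Leave it alone.
- tumbler: Steel tumbler, 68 mm across, 100 mm tall, on the counter. Origin: centre of its foot. Leave it alone.
- katori: Small brass bowl, 100 mm across, 40 mm tall, on the counter. Origin: centre of its foot. Leave it alone.

How it is judged:
On the way, in this order (a step that is already met when the one before it is completed fails the run):
1. the door is slid fully shut (value of joint door below 0.0025 m), for 0.2 s.
2. with the door shut, the catch is snapped over and bedded under a firm push of the fingers (value of joint catch above 0.1 rad and contact force between the fingers and catch above 9 N and value of joint door below 0.004 m), for 0.2 s.
At the end, for the whole second after the job is handed in: The door is shut to within 4 mm, the catch stays over on its own (angle above 0.10 rad), both at rest, let go, and the bystanders stand where they stood (value of joint door below 0.004 m and value of joint catch above 0.1 rad and velocity of joint catch between -0.05 and 0.05 rad/s and velocity of joint door between -0.01 and 0.01 m/s); the robot touches nothing.
It fails at once if the catch is pushed with more than 20 N (contact force between the fingers and catch above 20 N).
It fails at once if a bystander is shifted (2 to 3 cm) (distance of any of tiffin, tray, spoon, tumbler, katori from where it was at the start of the episode above 0.03 m or distance of any of jar, clear_box from where it was at the start of the episode above 0.02 m).
It fails at once if the jar, tiffin or tumbler is tipped (angle between any of jar, tiffin, tumbler's own z axis and vertical above 0.35 rad).
It also fails if it takes over 58 s, if anything falls off the work surface, if the arm or the gripper's body presses on something with over 40 N, if the wrist force passes 120 N, or if a joint passes its speed limit or range.

## Robot

A 6-joint arm with a two-finger parallel gripper is mounted at the origin on the work surface. World frame = base frame: x ahead of the robot, y to its left, z up, the work surface at z = 0. Lengths are in m, angles in rad, forces in N, time in s.
With the tool pointing down it reaches from about 0.35 to 0.85 m from the base axis. Payload 8.1 kg.
Tool frame: the origin (TCP) lies midway between the tips of the shut fingers; the grasp point (between the pads) lies 19 mm behind it; z points along the fingers, y is the line along which they close (so a half turn about z gives the same grasp; the last joint's range is limited). The gripper opens to 93 mm and grips with 3 to 60 N. Pads are 15 mm wide; open, the fingers measure 128 mm over their backs; the gripper's body (75 mm by 188 mm) begins 65 mm behind the grasp point.
Start: joints at [-1.321, 0.13, 1.488, -0, 1.523, -0.085], TCP at [0.197, -0.567, 0.219] pointing down, gripper open.
Joint ranges: [-2.96, 2.96], [-0.89, 2.26], [0.02, 2.5], [-1.34, 4.48], [0, 2.73], [-2.66, 2.66]. Speed limits (rad/s): [2.39, 2.39, 2.79, 3.14, 3.14, 3.14].

## Interface

Orientations are given as a unit quaternion [w, x, y, z].
In Python, from workcell import get_state, get_image, close_job gives the robot as it stands.
- The arm moves only by the tool drive_tool, never from a script. Its argument "targets" is a list of rows, each an object with "offset": the shift along the world's x, y, z scaled (see below), a list of three; "turn": the turn, a rotation vector about the world's x, y, z scaled (see below), a list of three; "claw": the closure, from 0 (fully open) to 1 (shut). In form: [{"offset": [x, y, z], "turn": [rx, ry, rz], "claw": claw}, ...]. A call has 1 to 5 rows; each row is the pose to reach, as a shift and turn from the pose commanded when the call began; what a row does not reach only later rows make up. The controller multiplies each number of a shift by 1000 mm and each number of a turn by 30 degrees. A row lasts 1/8 s, in which the tool goes at most 62.5 mm and 10.7 degrees, less where a joint would pass 70% of its speed; a pose out of reach is approached as far as the arm can. A call with a number of a shift or a turn outside -1 to 1 is refused whole. A call with a gripper value outside its range is refused whole. The fingers move at their own pace and stop on an object; "squeeze" is the grip in N (left out, the last holds). Time passes only in rows, so rows that repeat a pose let the fingers close. It gives the time, the measured TCP pose, the force, the opening and the grip force at its end, in the units of the state.
- get_state(): the state, without advancing time (a new reading comes with each control period).
- get_image(name): name is "side" or "top" or "wrist"; returns a dict with "color" (480x640x3 uint8, red, green, blue), "camera_matrix" (3x3 intrinsics, pixels), "cam_to_world" (4x4, takes a point from camera to world coordinates). Camera axes: x right, y down, z forward; pixel columns grow to the right and rows downward; lengths in m; the calibration is good to about 2 mm. A picture is of the moment at which its call begins. There is no depth.
- close_job(): hands the job in; it is judged then, once.
The state is a dict: "clock": time; "q": joint angles; "joint_vel": joint speeds; "tau": joint torques, N m; "position": TCP position; "tcp_rot": TCP orientation; "ft_force": force on the tool from outside, world axes, zero at the start; "moment": the same for the moment, N m; "finger_gap": opening from 0.0 (shut) to 1.0 (fully open); "finger_force": force on a finger pad.
Only numpy, scipy, OpenCV 4.12 (cv2) and the standard library are available. Lean on these libraries where they do the work, as an engineer would, in place of code of your own. Each camera call takes 0.05 s, during which the arm holds its last target. There are 200 camera calls.

## Working session

There is one attempt and no reset: what is moved stays moved. The work goes in short steps, Python scripts to look and compute and a tool call to move; the robot and the scene stay as the last step left them, time stands still between calls to the robot, and variables do not carry over. Pictures are saved under pics/ and viewed, at most 10 in all, crops included, and the job is handed in when it is done.

Besides the shell and the picture viewer there is one more tool, called after "Call:" in YAML: its name, and indented under it one key for each argument. drive_tool: Moves the arm, as the interface text tells. Its arguments: {"type":"object","properties":{"targets":{"type":"array"},"squeeze":{"type":"number"}},"required":["targets"]}

```bash
mkdir -p pics; cat > h.py <<'E'
from workcell import get_state,get_image,close_job
import cv2,numpy as np,pickle
def snap(n,f):
    i=get_image(n); cv2.imwrite(f'pics/{f}.png',i['color'][:,:,::-1]); pickle.dump(i,open(f'{f}.pkl','wb')); return i
def ray(i,u,v):
    K=np.array(i['camera_matrix']);T=np.array(i['cam_to_world'])
    return T[:3,3],T[:3,:3]@np.linalg.solve(K,[u,v,1])
def atz(i,u,v,z):
    o,d=ray(i,u,v); return o+d*(z-o[2])/d[2]
def proj(i,p):
    K=np.array(i['camera_matrix']);T=np.array(i['cam_to_world'])
    c=K@(T[:3,:3].T@(np.asarray(p)-T[:3,3])); return c[:2]/c[2]
E
python3 - <<'E'
from h import *
for n in('side','top'):
    i=snap(n,n+'0'); print(np.round(i['cam_to_world'],3).tolist(),np.round(i['camera_matrix'],1).tolist())
print(get_state())
E
```

```text
[[-0.08, -0.741, 0.667, -0.594], [-0.997, 0.048, -0.067, 0.115], [0.018, -0.67, -0.742, 1.471], [0.0, 0.0, 0.0, 1.0]] [[584.9, 0.0, 316.0], [0.0, 584.9, 240.7], [0.0, 0.0, 1.0]]
[[-0.03, -0.994, 0.107, 0.41], [-0.999, 0.028, -0.015, 0.006], [0.012, -0.107, -0.994, 1.685], [0.0, 0.0, 0.0, 1.0]] [[540.3, 0.0, 313.4], [0.0, 540.3, 239.0], [0.0, 0.0, 1.0]]
{'clock': 0.1, 'q': array([-1.32141596e+00,  1.31098729e-01,  1.48917948e+00, -8.26955740e-06,
        1.52301388e+00, -8.54049920e-02]), 'joint_vel': array([ 1.80024811e-03, -1.68436835e-03, -3.64492114e-03,  1.82714126e-03,
        1.36162250e-03,  9.65865681e-05]), 'tau': array([ 9.44611347e-04, -5.61339319e+01, -4.93095946e+01,  7.70561979e-02,
        2.91169609e-02, -6.89109015e-05]), 'position': array([ 0.19702504, -0.56617215,  0.21767955]), 'tcp_rot': array([-8.46525615e-04,  9.86022139e-01,  1.66612182e-01, -7.37044205e-05]), 'ft_force': array([-0.46757702, -0.60472746,  0.21855564]), 'moment': array([ 0.0009582 , -0.0556078 , -0.00390306]), 'finger_force': 0.0, 'finger_gap': 1.0005640909558662}
```

View pics/top0.png

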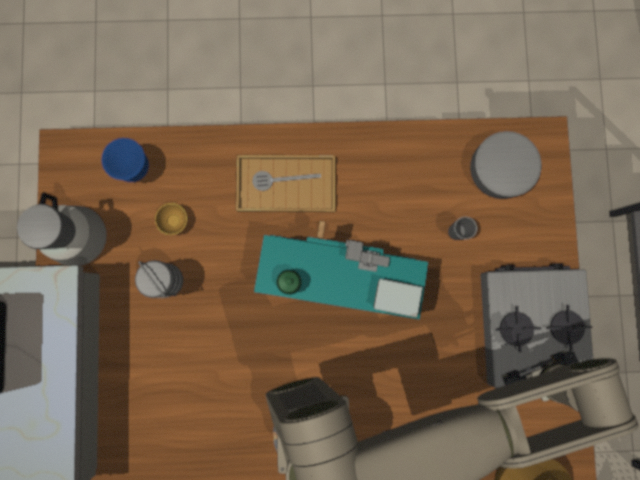

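View pics/side0.png

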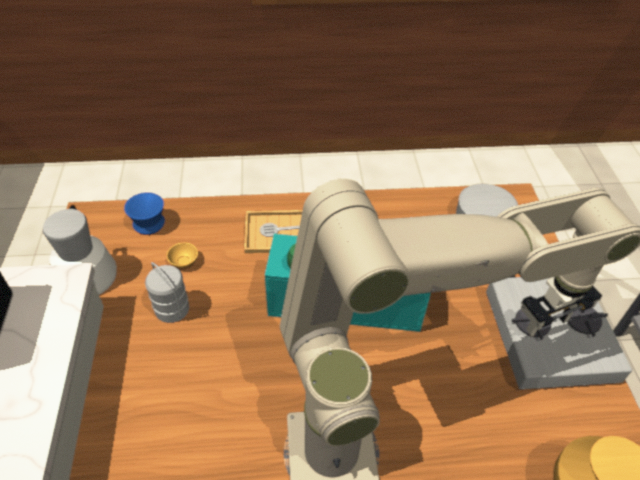

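The top view shows the cupboard (corners near 264,236 / 428,262 / 419,317 / 256,293), the pull at about (321,229) and the catch at about (350–388, 243–270). I'll zoom in next.

```bash
python3 - <<'E'
from h import *
i=pickle.load(open('top0.pkl','rb'))
c=i['color'][205:325,245:435,::-1]
cv2.imwrite('pics/crop1.png',cv2.resize(c,None,fx=4.2,fy=4.2,interpolation=cv2.INTER_CUBIC))
# fit cupboard top rectangle: turquoise mask
hsv=cv2.cvtColor(i['color'],cv2.COLOR_RGB2HSV)
P=[atz(i,*p,.2) for p in((264,236),(428,262),(419,317),(256,293))]
print(np.round(P,3)); print([np.linalg.norm(P[k]-P[(k+1)%4]).round(3) for k in range(4)])
print(atz(i,321,229,.215))
E
```

```text
[[ 0.581  0.12   0.2  ]
 [ 0.496 -0.33   0.2  ]
 [ 0.347 -0.298  0.2  ]
 [ 0.425  0.145  0.2  ]]
[np.float64(0.458), np.float64(0.153), np.float64(0.45), np.float64(0.158)]
[ 0.59442285 -0.03753107  0.215     ]
```

View pics/crop1.png

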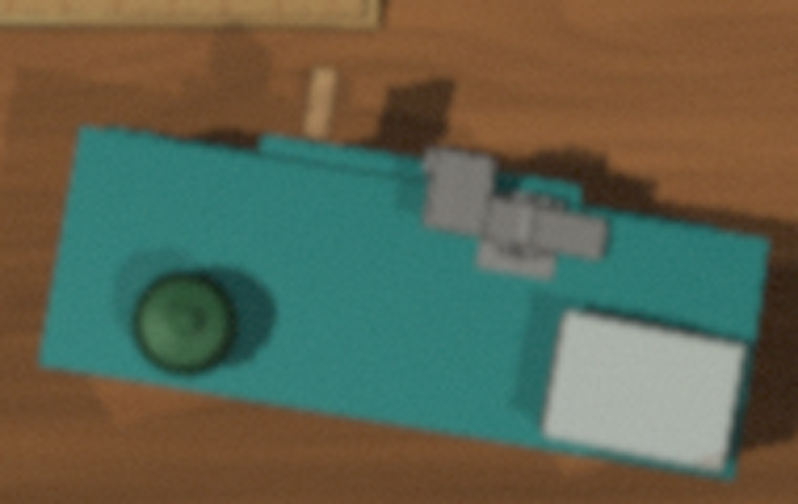

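The crop shows the pull from (323,68) at its outer end to (317,136) at its root, and the pad centred at (461,190). The door's leaf spans x 260–580 and the tongue lies beyond it.

```bash
python3 - <<'E'
from h import *
from scipy.optimize import least_squares
i=pickle.load(open('top0.pkl','rb'))
f=lambda u,v:(245+(u+.5)/4.2-.5,205+(v+.5)/4.2-.5)
cs=[f(*p) for p in((80,127),(768,240),(735,478),(40,367))]
loc=np.array([[.08,.23],[.08,-.23],[-.08,-.23],[-.08,.23]])
def w(s,l,z):
    a=s[2];return np.r_[s[0]+l[0]*np.cos(a)-l[1]*np.sin(a),s[1]+l[0]*np.sin(a)+l[1]*np.cos(a),z]
r=least_squares(lambda s:np.concatenate([proj(i,w(s,l,.2))-c for l,c in zip(loc,cs)]),[.46,-.09,-.17])
s=r.x;print(s,np.degrees(s[2]),r.fun.round(2))
def inv(p):
    a=s[2];d=p[:2]-s[:2];return np.round([d[0]*np.cos(a)+d[1]*np.sin(a),-d[0]*np.sin(a)+d[1]*np.cos(a)],4)
for n,p,z in(('pull out',(323,68),.215),('pull root',(317,136),.215),('door+y',(260,140),.188),('door-y',(580,185),.188),('pad',(461,190),.25),('pad',(461,190),.262),('jar',(187,322),.29),('box',(648,390),.25),('padL',(430,230),.25),('padL2',(428,152),.25),('padR',(494,160),.25)):
    P=atz(i,*f(*p),z); print(n,P.round(4),inv(P))
print(np.round(get_image('wrist')['cam_to_world'],3))
E
```

```text
[ 0.46311923 -0.08927657 -0.18934142] -10.848464105871264 [-0.19 -0.17  0.44 -0.55  0.31  0.6  -0.55  0.09]
pull out [ 0.6171 -0.0397  0.215 ] [0.1419 0.0777]
pull root [ 0.5724 -0.0344  0.215 ] [0.097  0.0745]
door+y [0.5738 0.0028 0.188 ] [0.0914 0.1113]
door-y [ 0.5377 -0.2086  0.188 ] [ 0.0957 -0.1031]
pad [ 0.5314 -0.1238  0.25  ] [ 0.0736 -0.0211]
pad [ 0.5304 -0.1227  0.262 ] [ 0.0724 -0.0202]
jar [0.4517 0.0509 0.29  ] [-0.0376  0.1356]
box [ 0.4016 -0.2369  0.25  ] [-0.0326 -0.1566]
padL [ 0.5065 -0.1032  0.25  ] [ 0.0453 -0.0055]
padL2 [ 0.5563 -0.1037  0.25  ] [0.0942 0.0033]
padR [ 0.55   -0.1456  0.25  ] [ 0.0959 -0.0389]
[[ 0.328 -0.901 -0.282  0.276]
 [-0.945 -0.314 -0.096 -0.539]
 [-0.002  0.298 -0.955  0.384]
 [ 0.     0.     0.     1.   ]]
```

Call:
drive_tool:
  targets:
    - {"offset": [0, 0, 0.06], "turn": [0, 0, 0], "claw": 1}
    - {"offset": [0.03, 0.04, 0.11], "turn": [0, 0, 0.35], "claw": 1}
    - {"offset": [0.06, 0.09, 0.13], "turn": [0, 0, 0.7], "claw": 1}
    - {"offset": [0.1, 0.13, 0.13], "turn": [0, 0, 1.0], "claw": 1}
    - {"offset": [0.14, 0.17, 0.13], "turn": [0, 0, 1.3], "claw": 1}
  squeeze: 20

```text
out of range: row 5 has 1.3, outside -1 to 1
```

Call:
drive_tool:
  targets:
    - {"offset": [0.04, 0.045, 0], "turn": [0, 0, 0.35], "claw": 1}
    - {"offset": [0.08, 0.09, 0], "turn": [0, 0, 0.7], "claw": 1}
    - {"offset": [0.12, 0.14, 0], "turn": [0, 0, 0.7], "claw": 1}
    - {"offset": [0.16, 0.18, 0], "turn": [0, 0, 0.7], "claw": 1}
    - {"offset": [0.16, 0.18, 0], "turn": [0, 0, 0.7], "claw": 1}

```text
clock: 0.78
position: [0.3596, -0.3837, 0.2185]
tcp_rot: [-0.0, 0.938, 0.346, 0.0]
ft_force: [-0.4, -0.8, 0.1]
finger_gap: 0.516
finger_force: 0.0
```

Call:
drive_tool:
  targets:
    - {"offset": [0, 0, 0.06], "turn": [0, 0, 0.33], "claw": 1}
    - {"offset": [0, 0, 0.12], "turn": [0, 0, 0.66], "claw": 1}
    - {"offset": [0, 0, 0.132], "turn": [0, 0, 0.99], "claw": 1}
    - {"offset": [0.04, 0.04, 0.132], "turn": [0, 0, 1.0], "claw": 1}
    - {"offset": [0.08, 0.08, 0.132], "turn": [0, 0, 1.0], "claw": 1}
  squeeze: 20

```text
clock: 1.4
position: [0.4371, -0.3074, 0.3507]
tcp_rot: [0.0, 0.819, 0.574, -0.0]
ft_force: [-0.2, -0.1, -0.9]
finger_gap: 0.008
finger_force: 0.0
```

Call:
drive_tool:
  targets:
    - {"offset": [0.04, 0.04, 0], "turn": [0, 0, 0.29], "claw": 1}
    - {"offset": [0.08, 0.09, 0], "turn": [0, 0, 0.29], "claw": 1}
    - {"offset": [0.12, 0.14, 0], "turn": [0, 0, 0.29], "claw": 1}
    - {"offset": [0.153, 0.19, 0], "turn": [0, 0, 0.29], "claw": 1}
    - {"offset": [0.153, 0.226, 0], "turn": [0, 0, 0.29], "claw": 1}

```text
clock: 2.02
position: [0.5913, -0.0794, 0.349]
tcp_rot: [-0.001, 0.772, 0.636, -0.001]
ft_force: [-1.2, -1.1, 0.7]
finger_gap: 0.004
finger_force: 0.0
```

Call:
drive_tool:
  targets:
    - {"offset": [0.002, 0.001, -0.05], "turn": [0, 0, 0], "claw": 1}
    - {"offset": [0.002, 0.001, -0.1], "turn": [0, 0, 0], "claw": 1}
    - {"offset": [0.002, 0.001, -0.135], "turn": [0, 0, 0], "claw": 1}
    - {"offset": [0.002, 0.001, -0.162], "turn": [0, 0, 0], "claw": 1}
    - {"offset": [0.002, 0.001, -0.162], "turn": [0, 0, 0], "claw": 1}

```text
clock: 2.65
position: [0.5901, -0.0805, 0.1854]
tcp_rot: [-0.002, 0.773, 0.635, -0.002]
ft_force: [-0.4, -0.6, -0.3]
finger_gap: 0.006
finger_force: 0.0
```

```bash
python3 - <<'E'
from h import *
i=snap('wrist','w1')
print(np.round(i['cam_to_world'],3).tolist())
E
```

```text
[[0.981, -0.183, -0.063, 0.607], [-0.194, -0.937, -0.291, 0.001], [-0.006, 0.298, -0.955, 0.352], [0.0, 0.0, 0.0, 1.0]]
```

View pics/w1.png

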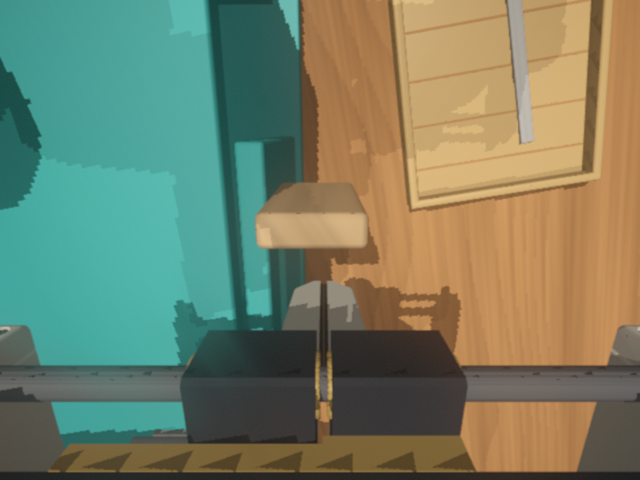

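The wrist picture shows the shut fingers (283–362, 280) squarely behind the pull (257–367, 183–247), clear of door and tray. Push along the cupboard's +y.

Call:
drive_tool:
  targets:
    - {"offset": [0.0038, 0.0196, 0], "turn": [0, 0, 0], "claw": 1}
    - {"offset": [0.0075, 0.039, 0], "turn": [0, 0, 0], "claw": 1}
    - {"offset": [0.0113, 0.059, 0], "turn": [0, 0, 0], "claw": 1}
    - {"offset": [0.015, 0.0785, 0], "turn": [0, 0, 0], "claw": 1}
    - {"offset": [0.019, 0.098, 0], "turn": [0, 0, 0], "claw": 1}

```text
clock: 3.32
position: [0.6115, 0.0199, 0.189]
tcp_rot: [0.0, 0.772, 0.635, 0.0]
ft_force: [-0.3, -5.6, 2.9]
finger_gap: 0.001
finger_force: 2.3
```

Call:
drive_tool:
  targets:
    - {"offset": [0.001, 0.006, 0], "turn": [0, 0, 0], "claw": 1}
    - {"offset": [0.002, 0.012, 0], "turn": [0, 0, 0], "claw": 1}
    - {"offset": [0.003, 0.018, 0], "turn": [0, 0, 0], "claw": 1}
    - {"offset": [0.004, 0.022, 0], "turn": [0, 0, 0], "claw": 1}
    - {"offset": [0.004, 0.022, 0], "turn": [0, 0, 0], "claw": 1}

```text
clock: 3.95
position: [0.615, 0.0408, 0.1883]
tcp_rot: [-0.0, 0.772, 0.635, 0.0]
ft_force: [0.4, -0.4, 0.5]
finger_gap: 0.004
finger_force: 0.4
```

Call:
drive_tool:
  targets:
    - {"offset": [0.0004, 0.002, 0], "turn": [0, 0, 0], "claw": 1}
    - {"offset": [0.0008, 0.004, 0], "turn": [0, 0, 0], "claw": 1}
    - {"offset": [0.001, 0.006, 0], "turn": [0, 0, 0], "claw": 1}
    - {"offset": [0.0014, 0.0075, 0], "turn": [0, 0, 0], "claw": 1}
    - {"offset": [0.0014, 0.0085, 0], "turn": [0, 0, 0], "claw": 1}

```text
clock: 4.58
position: [0.6164, 0.0483, 0.1883]
tcp_rot: [0.0, 0.772, 0.635, -0.001]
ft_force: [-0.6, -8.7, -0.1]
finger_gap: 0.002
finger_force: 4.3
```

Call:
drive_tool:
  targets:
    - {"offset": [0.0002, 0.001, 0], "turn": [0, 0, 0], "claw": 1}
    - {"offset": [0.0004, 0.002, 0], "turn": [0, 0, 0], "claw": 1}
    - {"offset": [0.0004, 0.002, 0], "turn": [0, 0, 0], "claw": 1}
    - {"offset": [0.0004, 0.002, 0], "turn": [0, 0, 0], "claw": 1}

```text
clock: 5.08
position: [0.6164, 0.0484, 0.1883]
tcp_rot: [0.001, 0.773, 0.635, -0.002]
ft_force: [-3.6, -14.4, 0.5]
finger_gap: 0.006
finger_force: 7.0
```

Door is firmly on its stop (force rises to 14 N with no motion). Back off, lift, and go over the pad.

Call:
drive_tool:
  targets:
    - {"offset": [-0.003, -0.015, 0], "turn": [0, 0, 0], "claw": 1}
    - {"offset": [-0.003, -0.017, 0.04], "turn": [0, 0, 0], "claw": 1}
    - {"offset": [-0.003, -0.017, 0.09], "turn": [0, 0, 0], "claw": 1}
    - {"offset": [-0.003, -0.017, 0.145], "turn": [0, 0, 0], "claw": 1}
    - {"offset": [-0.02, -0.05, 0.145], "turn": [0, 0, 0], "claw": 1}

```text
clock: 5.7
position: [0.5996, 0.0023, 0.3404]
tcp_rot: [0.003, 0.771, 0.637, 0.005]
ft_force: [0.4, 0.1, -1.0]
finger_gap: 0.005
finger_force: 0.0
```

Call:
drive_tool:
  targets:
    - {"offset": [-0.02, -0.04, 0], "turn": [0, 0, 0], "claw": 1}
    - {"offset": [-0.045, -0.08, 0], "turn": [0, 0, 0], "claw": 1}
    - {"offset": [-0.066, -0.122, 0], "turn": [0, 0, 0], "claw": 1}
    - {"offset": [-0.066, -0.122, 0], "turn": [0, 0, 0], "claw": 1}
    - {"offset": [-0.066, -0.122, 0], "turn": [0, 0, 0], "claw": 1}

```text
clock: 6.32
position: [0.5313, -0.1207, 0.3338]
tcp_rot: [-0.0, 0.772, 0.635, 0.001]
ft_force: [0.5, -0.1, 0.1]
finger_gap: 0.003
finger_force: 0.0
```

```bash
python3 - <<'E'
from h import *
a=snap('wrist','w2')['color'];b=snap('top','t2')['color'][205:325,245:435]
b=cv2.resize(b,(640,404),interpolation=cv2.INTER_CUBIC)
m=np.vstack([a,b]);cv2.imwrite('pics/m2.png',cv2.resize(m,(434,600),interpolation=cv2.INTER_AREA)[:,:,::-1])
s=get_state();print(s['position'],s['ft_force'])
E
```

```text
[ 0.53149159 -0.12010594  0.33364516] [ 0.17181023 -0.29188654 -0.52397035]
```

View pics/m2.png

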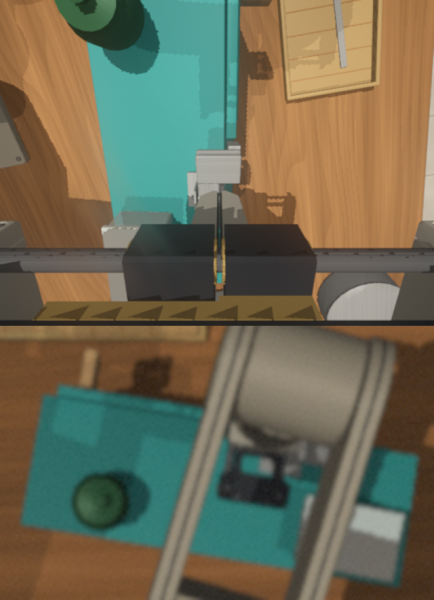

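The wrist picture shows the pad (full-scale columns 288–357, rows ~222–265), centred on the finger line; the top view shows the door shut. Check the pad's place from the wrist view.

```bash
python3 - <<'E'
from h import *
i=pickle.load(open('w2.pkl','rb'))
c=i['color'][190:310,240:400,::-1];cv2.imwrite('pics/c3.png',cv2.resize(c,None,fx=4,fy=4,interpolation=cv2.INTER_CUBIC))
s=[.46312,-.08928,-.18934];C,S=np.cos(s[2]),np.sin(s[2])
for h in(.032,.041,.05):  # predicted pad corners raised
  for ly in(-.039,-.020,-.001):
    l=(.0725,ly);z=.215+h+np.tan(.3)*(ly+.020)
    print(h,ly,proj(i,[s[0]+l[0]*C-l[1]*S,s[1]+l[0]*S+l[1]*C,z]).round(0))
E
```

```text
0.032 -0.039 [323. 268.]
0.032 -0.02 [323. 248.]
0.032 -0.001 [323. 226.]
0.041 -0.039 [323. 272.]
0.041 -0.02 [323. 252.]
0.041 -0.001 [323. 229.]
0.05 -0.039 [323. 277.]
0.05 -0.02 [323. 256.]
0.05 -0.001 [323. 233.]
```

View pics/c3.png

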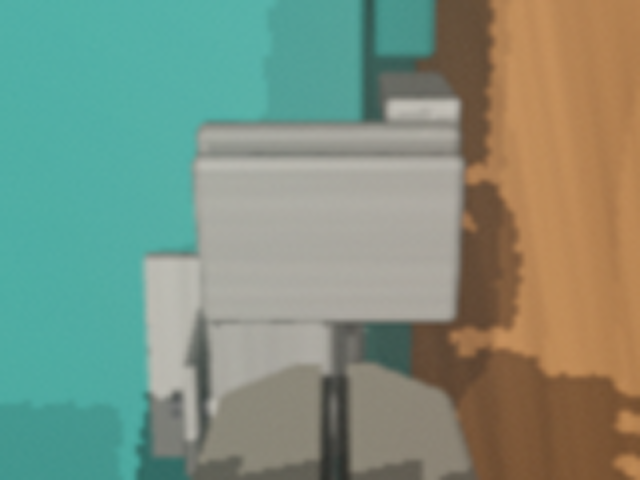

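The pad's upper face spans crop rows 157–322, columns 197–461 (full-frame rows 229–270, centre column 322), agreeing with local y −0.020 and a raised height of about 0.256. Descend.

Call:
drive_tool:
  targets:
    - {"offset": [-0.0005, -0.002, -0.03], "turn": [0, 0, 0], "claw": 1}
    - {"offset": [-0.0005, -0.002, -0.05], "turn": [0, 0, 0], "claw": 1}
    - {"offset": [-0.0005, -0.002, -0.06], "turn": [0, 0, 0], "claw": 1}
    - {"offset": [-0.0005, -0.002, -0.06], "turn": [0, 0, 0], "claw": 1}

```text
clock: 6.92
position: [0.5302, -0.1226, 0.2728]
tcp_rot: [-0.001, 0.772, 0.636, -0.0]
ft_force: [-0.2, 0.5, 0.4]
finger_gap: 0.004
finger_force: 0.0
```

Call:
drive_tool:
  targets:
    - {"offset": [0, 0, -0.002], "turn": [0, 0, 0], "claw": 1}
    - {"offset": [0, 0, -0.004], "turn": [0, 0, 0], "claw": 1}
    - {"offset": [0, 0, -0.006], "turn": [0, 0, 0], "claw": 1}
    - {"offset": [0, 0, -0.008], "turn": [0, 0, 0], "claw": 1}
    - {"offset": [0, 0, -0.008], "turn": [0, 0, 0], "claw": 1}

```text
clock: 7.55
position: [0.5304, -0.1232, 0.2654]
tcp_rot: [-0.0, 0.772, 0.635, -0.0]
ft_force: [0.2, -0.1, -0.2]
finger_gap: 0.003
finger_force: 0.0
```

Call:
drive_tool:
  targets:
    - {"offset": [0, 0, -0.0015], "turn": [0, 0, 0], "claw": 1}
    - {"offset": [0, 0, -0.003], "turn": [0, 0, 0], "claw": 1}
    - {"offset": [0, 0, -0.0045], "turn": [0, 0, 0], "claw": 1}
    - {"offset": [0, 0, -0.006], "turn": [0, 0, 0], "claw": 1}
    - {"offset": [0, 0, -0.006], "turn": [0, 0, 0], "claw": 1}

```text
clock: 8.18
position: [0.5304, -0.1231, 0.2594]
tcp_rot: [-0.0, 0.772, 0.635, -0.0]
ft_force: [-0.0, 0.7, -0.3]
finger_gap: 0.0
finger_force: 0.0
```

Call:
drive_tool:
  targets:
    - {"offset": [0, 0, -0.001], "turn": [0, 0, 0], "claw": 1}
    - {"offset": [0, 0, -0.002], "turn": [0, 0, 0], "claw": 1}
    - {"offset": [0, 0, -0.003], "turn": [0, 0, 0], "claw": 1}
    - {"offset": [0, 0, -0.004], "turn": [0, 0, 0], "claw": 1}
    - {"offset": [0, 0, -0.004], "turn": [0, 0, 0], "claw": 1}

```text
clock: 8.8
position: [0.5305, -0.1232, 0.2558]
tcp_rot: [0.0, 0.772, 0.635, 0.0]
ft_force: [-0.5, -0.2, 0.8]
finger_gap: 0.003
finger_force: 0.3
```

Call:
drive_tool:
  targets:
    - {"offset": [0, 0, -0.001], "turn": [0, 0, 0], "claw": 1}
    - {"offset": [0, 0, -0.002], "turn": [0, 0, 0], "claw": 1}
    - {"offset": [0, 0, -0.003], "turn": [0, 0, 0], "claw": 1}
    - {"offset": [0, 0, -0.003], "turn": [0, 0, 0], "claw": 1}

```text
clock: 9.3
position: [0.5309, -0.1229, 0.2536]
tcp_rot: [0.0, 0.772, 0.635, 0.001]
ft_force: [-0.6, 1.7, 6.0]
finger_gap: 0.007
finger_force: 2.7
```

Call:
drive_tool:
  targets:
    - {"offset": [0, 0, -0.001], "turn": [0, 0, 0], "claw": 1}
    - {"offset": [0, 0, -0.002], "turn": [0, 0, 0], "claw": 1}
    - {"offset": [0, 0, -0.003], "turn": [0, 0, 0], "claw": 1}
    - {"offset": [0, 0, -0.004], "turn": [0, 0, 0], "claw": 1}
    - {"offset": [0, 0, -0.005], "turn": [0, 0, 0], "claw": 1}

```text
clock: 9.93
position: [0.531, -0.1229, 0.2485]
tcp_rot: [0.0, 0.772, 0.635, 0.001]
ft_force: [1.5, 2.1, 5.0]
finger_gap: 0.004
finger_force: 2.1
```

Call:
drive_tool:
  targets:
    - {"offset": [0, 0, -0.001], "turn": [0, 0, 0], "claw": 1}
    - {"offset": [0, 0, -0.002], "turn": [0, 0, 0], "claw": 1}
    - {"offset": [0, 0, -0.003], "turn": [0, 0, 0], "claw": 1}
    - {"offset": [0, 0, -0.004], "turn": [0, 0, 0], "claw": 1}
    - {"offset": [0, 0, -0.005], "turn": [0, 0, 0], "claw": 1}

```text
clock: 10.55
position: [0.5302, -0.1233, 0.2422]
tcp_rot: [-0.0, 0.772, 0.635, -0.0]
ft_force: [-0.4, 0.9, 2.0]
finger_gap: 0.007
finger_force: 0.6
```

Call:
drive_tool:
  targets:
    - {"offset": [0, 0, -0.001], "turn": [0, 0, 0], "claw": 1}
    - {"offset": [0, 0, -0.002], "turn": [0, 0, 0], "claw": 1}
    - {"offset": [0, 0, -0.003], "turn": [0, 0, 0], "claw": 1}
    - {"offset": [0, 0, -0.004], "turn": [0, 0, 0], "claw": 1}

```text
clock: 11.05
position: [0.5304, -0.1233, 0.2384]
tcp_rot: [-0.0, 0.772, 0.635, -0.0]
ft_force: [0.9, -0.4, 0.7]
finger_gap: 0.004
finger_force: 0.0
```

Call:
drive_tool:
  targets:
    - {"offset": [0, 0, -0.001], "turn": [0, 0, 0], "claw": 1}
    - {"offset": [0, 0, -0.002], "turn": [0, 0, 0], "claw": 1}
    - {"offset": [0, 0, -0.003], "turn": [0, 0, 0], "claw": 1}
    - {"offset": [0, 0, -0.003], "turn": [0, 0, 0], "claw": 1}

```text
clock: 11.55
position: [0.5304, -0.1232, 0.2355]
tcp_rot: [-0.0, 0.772, 0.635, -0.0]
ft_force: [-0.3, -0.0, 0.3]
finger_gap: 0.006
finger_force: 0.0
```

Call:
drive_tool:
  targets:
    - {"offset": [0, 0, -0.001], "turn": [0, 0, 0], "claw": 1}
    - {"offset": [0, 0, -0.0015], "turn": [0, 0, 0], "claw": 1}
    - {"offset": [0, 0, -0.002], "turn": [0, 0, 0], "claw": 1}
    - {"offset": [0, 0, -0.002], "turn": [0, 0, 0], "claw": 1}

```text
clock: 12.05
position: [0.5305, -0.1232, 0.234]
tcp_rot: [0.0, 0.772, 0.635, 0.0]
ft_force: [-0.2, -0.4, 2.1]
finger_gap: 0.004
finger_force: 1.2
```

Bottom touched. Press on in fine steps.

Call:
drive_tool:
  targets:
    - {"offset": [0, 0, -0.0005], "turn": [0, 0, 0], "claw": 1}
    - {"offset": [0, 0, -0.001], "turn": [0, 0, 0], "claw": 1}
    - {"offset": [0, 0, -0.001], "turn": [0, 0, 0], "claw": 1}

```text
clock: 12.42
position: [0.5306, -0.1233, 0.2334]
tcp_rot: [0.0, 0.772, 0.635, 0.0]
ft_force: [-2.4, 0.8, 6.9]
finger_gap: 0.001
finger_force: 3.2
```

Call:
drive_tool:
  targets:
    - {"offset": [0, 0, -0.0005], "turn": [0, 0, 0], "claw": 1}
    - {"offset": [0, 0, -0.001], "turn": [0, 0, 0], "claw": 1}
    - {"offset": [0, 0, -0.001], "turn": [0, 0, 0], "claw": 1}

```text
clock: 12.8
position: [0.5307, -0.1233, 0.233]
tcp_rot: [0.001, 0.772, 0.635, 0.0]
ft_force: [-3.7, 1.0, 9.7]
finger_gap: 0.005
finger_force: 4.8
```

Call:
drive_tool:
  targets:
    - {"offset": [0, 0, -0.0005], "turn": [0, 0, 0], "claw": 1}
    - {"offset": [0, 0, -0.001], "turn": [0, 0, 0], "claw": 1}
    - {"offset": [0, 0, -0.001], "turn": [0, 0, 0], "claw": 1}
    - {"offset": [0, 0, -0.001], "turn": [0, 0, 0], "claw": 1}
    - {"offset": [0, 0, -0.001], "turn": [0, 0, 0], "claw": 1}

```text
clock: 13.42
position: [0.5307, -0.1234, 0.2326]
tcp_rot: [0.001, 0.772, 0.635, 0.0]
ft_force: [-4.8, 1.6, 12.5]
finger_gap: 0.009
finger_force: 6.5
```

Call:
drive_tool:
  targets:
    - {"offset": [0, 0, -0.0002], "turn": [0, 0, 0], "claw": 1}
    - {"offset": [0, 0, -0.0002], "turn": [0, 0, 0], "claw": 1}
    - {"offset": [0, 0, -0.0002], "turn": [0, 0, 0], "claw": 1}
    - {"offset": [0, 0, -0.0002], "turn": [0, 0, 0], "claw": 1}
    - {"offset": [0, 0, -0.0002], "turn": [0, 0, 0], "claw": 1}

```text
clock: 14.05
position: [0.5308, -0.1234, 0.2326]
tcp_rot: [0.001, 0.772, 0.635, 0.0]
ft_force: [-5.9, 0.5, 13.6]
finger_gap: 0.009
finger_force: 6.8
```

Call:
drive_tool:
  targets:
    - {"offset": [0, 0, 0.01], "turn": [0, 0, 0], "claw": 1}
    - {"offset": [0, 0, 0.05], "turn": [0, 0, 0], "claw": 1}
    - {"offset": [0, 0, 0.1], "turn": [0, 0, 0], "claw": 1}
    - {"offset": [0, 0, 0.12], "turn": [0, 0, 0], "claw": 1}
    - {"offset": [0, 0, 0.12], "turn": [0, 0, 0], "claw": 1}

```text
clock: 14.68
position: [0.5313, -0.1234, 0.3523]
tcp_rot: [0.001, 0.772, 0.635, 0.001]
ft_force: [0.0, 0.1, -0.3]
finger_gap: 0.004
finger_force: 0.0
```

```bash
python3 - <<'E'
from h import *
snap('wrist','w4')
s=get_state();print(s['position'],s['ft_force'])
E
```

```text
[ 0.53072532 -0.12322101  0.35029394] [ 0.11896042  0.4870416  -0.60469098]
```

View pics/w4.png

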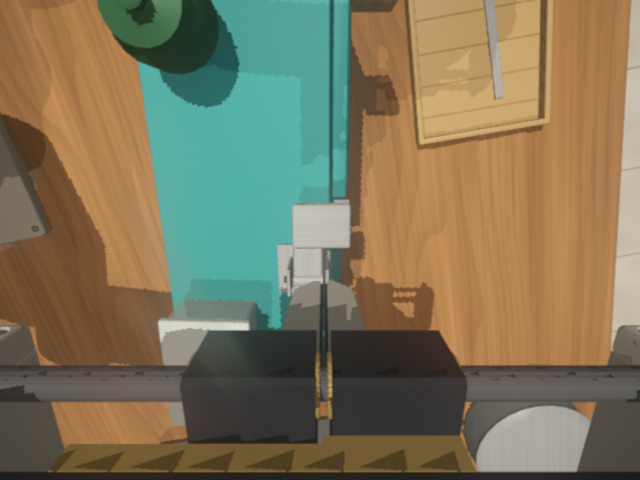

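The pad now lies flat (292–350, 203–248), so the catch is over. The door's end sits just beside it, shut, and the jar, box and tray are undisturbed.

```bash
python3 -c "
from h import *
print(close_job())"
```

```text
the job is handed in; nothing more can be done
None
```

I slid the door shut onto its stop, snapped the catch over and held it down at about 13.6 N, then handed the job in at about 15 s with the arm clear and nothing else visibly moved; no verdict came back.

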